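Check a contact thermometer on its reference block

ROBOT

A 7-joint arm with a two-finger parallel gripper is mounted at the origin on a cart in front of the work surface, level with it; the furniture and walls round the work are solid. World frame = base frame: x ahead of the robot, y to its left, z up, the work surface at z = 0. Lengths are in m, angles in rad, forces in N, time in s.
With the tool pointing down it reaches from about 0.4 to 0.85 m from the base axis. Payload 4.5 kg.
Tool frame: the origin (TCP) lies at the centre of the arm's flange, where the gripper is bolted on; the fingertips stand nose_length ahead of it and the grasp point (between the pads) lies 147 mm ahead of it (nose_length is the distance from the TCP to the fingertips, in m); z points along the fingers, y is the line along which they close (so a half turn about z gives the same grasp; the last joint's range is limited). The gripper opens to 88 mm and grips with 3 to 60 N. Pads are 18 mm wide; open, the fingers measure 123 mm over their backs; the gripper's body (75 mm by 187 mm) begins 45 mm behind the grasp point.
Start: joints at [1.289, 0.689, -0.195, 1.565, 0.157, 0.902, -0.215], TCP at [0.194, -0.594, 0.405] pointing down, gripper open.
Joint ranges: [-3.01, 3.01], [-0.46, 2.08], [-1.47, 1.51], [0.13, 2.56], [-1, 4.14], [0.04, 2.09], [-2.66, 2.66]. Speed limits (rad/s): [2.57, 2.57, 3.14, 3.14, 3.14, 3.14, 3.14].

INTERFACE

Orientations are given as a unit quaternion [x, y, z, w].
In Python, from plant import * gives the robot as it stands.
- The arm moves only by the tool play_rows, never from a script. Its argument "rows" is a list that holds one entry, the list of rows, each a list of 6 numbers: the shift along the tool's x, y, z normalised to -1 to 1, where 1 is 0.5 m, then the turn, a rotation vector about the tool's x, y, z normalised to -1 to 1, where 1 is 0.5 rad. A call has 1 to 20 rows; each row is the pose to reach, as a shift and turn from the pose commanded when the call began, along the tool's axes at that moment; what a row does not reach only later rows make up. A row lasts 1/12 s, in which the tool goes at most 41.7 mm and 7.16 degrees, less where a joint would pass 70% of its speed; a pose out of reach is approached as far as the arm can. A call with a number of a shift or a turn outside -1 to 1 is refused whole. A call with a gripper value outside its range is refused whole. "claw" is the closure, from 0 (fully open) to 1 (shut), set as the call begins (left out, the last holds). The fingers move at their own pace and stop on an object; "squeeze" is the grip in N (left out, the last holds). Time passes only in rows, so rows that repeat a pose let the fingers close. It gives the time, the measured TCP pose, the force, the opening and the grip force at its end, in the units of the state.
- get_state(): the state, without advancing time (a new reading comes with each control period).
- snapshot(name): name is "scene" or "top"; returns a dict with "pixels" (400x640x3 uint8, blue, green, red), "camera_matrix" (3x3 intrinsics, pixels), "dist_coeffs" ([k1, k2, p1, p2, k3] as OpenCV has them; the pictures are not rectified), "world_to_cam" (4x4, takes a point from world to camera coordinates). Camera axes: x right, y down, z forward; pixel columns grow to the right and rows downward; lengths in m; the calibration is good to about 2 mm. A picture is of the moment at which its call begins. There is no depth.
- finish_job(): hands the job in; it is judged then, once.
The state is a dict: "clock": time; "q": joint angles; "qd": joint speeds; "joint_torque": joint torques, N m; "tool_pos": TCP position; "eef_rot": TCP orientation; "contact_force": force on the tool from outside, world axes, zero at the start; "moment": the same for the moment, N m; "opening": opening from 0.0 (shut) to 1.0 (fully open); "finger_force": force on a finger pad.
Only numpy, scipy, OpenCV 4.12 (cv2) and the standard library are available. Lean on these libraries where they do the work, as an engineer would, in place of code of your own. Each camera call takes 0.05 s, during which the arm holds its last target. There are 200 camera calls.

TASK

First lay the metal reference block flat and square in the pocket of the wooden board and let go of it, setting it down rather than dropping it. Then take the contact thermometer out of its stand and hold it upright with its probe tip inside the ring engraved on the block (not on the cross), pressed gently so that the spring-loaded probe is pushed in about half-way. Finish while still holding it there, and leave the tin, the jar and the cup where they are.

Things in the scene. Friction and masses are not known exactly. Their poses are not given: they have to be found in the camera images.
- board: Brown wooden board lying on the worktop, fixed, 140 (x) x 110 (y) x 14 mm high; origin at the centre of its underside, z up. A rectangular pocket 84 (x) x 54 (y) mm with chamfered rim is sunk 8 mm into the middle of its top; the pocket floor is 6 mm above the worktop.
- pocket (a point): Centre of the pocket's floor in the board, axes as the board (x along the pocket's 84 mm side).
- block: The metal reference block as a whole: aluminium, loose, 80 (x) x 50 (y) x 24 mm high, about 0.26 kg, lying flat on the worktop at the start; origin at the centre of its underside. It fits the pocket with 2 mm play on each side, either way round (a half turn about z makes no difference), and then stands 16 mm proud of the board's top. It can be taken across its 50 mm width, by its upper 10 mm.
- block_center (a point): Centre of the reference block, 12 mm above its underside, axes as the block.
- ring_mark (a point): Centre of the engraved ring (inner diameter 20 mm, outer 24 mm) on the block's top face, 22 mm from the block's centre along its +x. A cross is engraved at the same distance on the other side (-x): not the spot.
- stand: White plastic thermometer stand, fixed, on a foot 90 (x) x 80 (y) mm; origin at the centre of its underside, axes as the thermometer's. A sleeve, open at the top and reaching 75 mm above the worktop, outside 64 (x) x 38 (y) mm, inside 40 x 28 mm, holds the lowest 30 mm of the thermometer's handle upright with 2 mm play on each side; the handle rests on a shelf 45 mm above the worktop, which has a hole for the probe.
- thermometer: The contact thermometer as a whole, loose, about 0.125 kg: an upright grey plastic handle 36 (x) x 24 (y) x 100 mm high with a small display on its -x side, and a thin steel probe below it; origin at the centre of the handle's lower end face, z up along the handle. It can be taken across its 24 mm thickness (along y), by the 70 mm that stand out of the sleeve.
- handle_center (a point): Centre of the thermometer's handle, 50 mm above the handle's lower end and 50 mm below its top, axes as the thermometer. The relaxed probe tip lies on the handle's axis 80 mm below this point.
- probe_tip (a point): Centre of the flat end of the probe (foot 11 mm in diameter), the point that touches; 30 mm below the handle's lower end when relaxed. To lift the tip clear of the stand's sleeve, raise the thermometer by more than 60 mm.
- probe (a joint): How far the spring-loaded probe is pushed into the handle: 0 relaxed (fully out), 0.016 m at the stop. The spring gives about 0.5 N at first touch and 0.25 N more per mm: 2.5 N half-way (0.008 m), 4.5 N at the stop.
- tea_tin: Bystander: printed food tin 58 mm wide, 72 mm high; origin at the centre of its underside. Leave alone.
- glass_jar: Bystander: lidded glass jar 62 mm wide, 77 mm high; origin at the centre of its underside. Leave alone.
- espresso_cup: Bystander: small blue cup with a handle, 60 x 90 x 52 mm; origin at the centre of its underside. Leave alone.
Not all that is in view belongs to the job. Of the things like the thermometer, leave any that is red; of the rest the smaller one is meant.

How it is judged:
By the outcome, as a careful person would: the job done as asked, in the order asked, and still so for the second after the job is handed in, while the arm keeps its last pose, push and grip.
It also fails if it takes over 61 s, if anything falls off the work surface, if the arm or the gripper's body presses on something with over 40 N, if the wrist force passes 120 N, or if a joint passes its speed limit or range.

## Working session

There is one attempt and no reset: what is moved stays moved. The work goes in short steps, Python scripts to look and compute and a tool call to move; the robot and the scene stay as the last step left them, time stands still between calls to the robot, and variables do not carry over. Pictures are saved under pics/ and viewed, at most 10 in all, crops included, and the job is handed in when it is done.

Besides the shell and the picture viewer there is one more tool, called after "Emit:" by a JSON object that holds its "fn" and its "kwargs". play_rows: Moves the arm, as the interface text tells. Its arguments: {"type":"object","properties":{"rows":{"type":"array"},"claw":{"type":"number"},"squeeze":{"type":"number"}},"required":["rows"]}

```bash
ls; mkdir -p pics
python3 - <<'E'
from plant import *
import cv2,numpy as np
s=get_state();print(s)
for n in("scene","top"):
    d=snapshot(n);cv2.imwrite(f"pics/{n}0.png",d["pixels"]);print(n,np.array(d["camera_matrix"]).round(1).tolist(),d["dist_coeffs"],np.array(d["world_to_cam"]).round(3).tolist())
E
```

```text
pics
{'clock': 0.0, 'q': array([ 1.28877072,  0.68996372, -0.19452912,  1.56634286,  0.15730139,
        0.90248808, -0.21509806]), 'qd': array([ 9.25555916e-05,  6.33325141e-04,  5.55373142e-04, -7.15638852e-04,
        1.29664094e-03,  1.77174095e-04,  7.21667922e-04]), 'joint_torque': array([-6.83306607e-04, -5.27556145e+01, -1.26735717e+00, -1.53427845e+01,
       -5.27163979e-02,  6.42619343e-03,  1.59798583e-04]), 'tool_pos': array([ 0.19400395, -0.59378148,  0.4039231 ]), 'eef_rot': array([ 9.87549491e-01,  1.57306020e-01, -2.02998259e-04, -8.81585206e-04]), 'contact_force': array([-0.80179125, -0.6445131 , -0.3081306 ]), 'moment': array([-0.04109285,  0.03121667,  0.03016864]), 'finger_force': 0.0, 'opening': 1.0006645520352124}
scene [[367.3, 0.0, 318.8], [0.0, 367.3, 197.9], [0.0, 0.0, 1.0]] [-0.03139542  0.          0.          0.          0.        ] [[-0.912, -0.409, -0.001, 0.499], [-0.238, 0.533, -0.812, 0.254], [0.333, -0.741, -0.584, 0.722], [0.0, 0.0, 0.0, 1.0]]
top [[361.0, 0.0, 314.7], [0.0, 361.0, 193.4], [0.0, 0.0, 1.0]] [0.00707888 0.         0.         0.         0.        ] [[0.028, -0.999, 0.018, -0.065], [-0.997, -0.029, -0.071, 0.562], [0.072, -0.015, -0.997, 1.003], [0.0, 0.0, 0.0, 1.0]]
```

View pics/scene0.png

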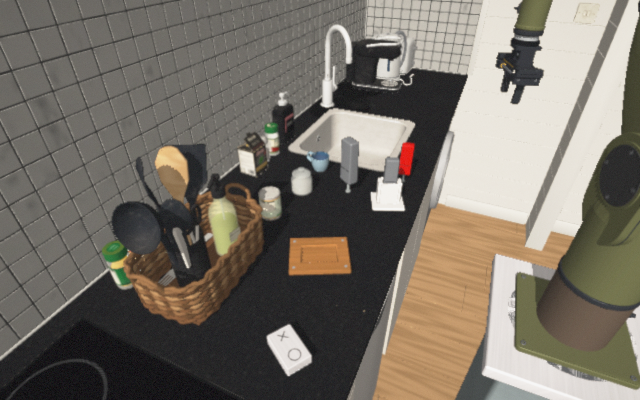

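View pics/top0.png

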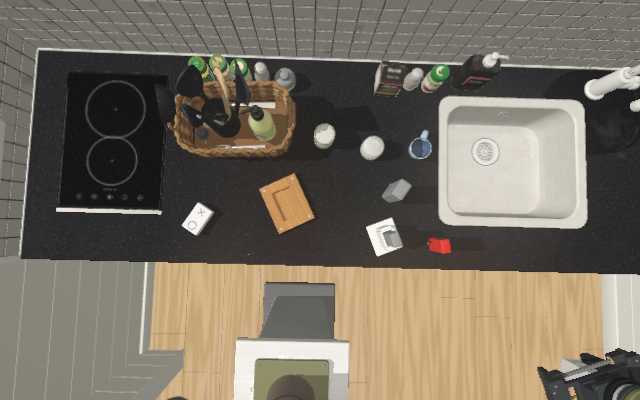

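Scene view: block at (289,349), cross (282,336), ring (294,355); board at (320,256); thermometer in its stand at (391,170)/(388,195), with a larger grey decoy at (349,160) and a red one at (407,158). Top view: block at (198,218), board at (287,203), stand at (384,236).

```bash
cat > h.py <<'E'
import cv2,numpy as np
from scipy.spatial.transform import Rotation as R
def cam(d): return np.array(d["camera_matrix"]),np.array(d["dist_coeffs"]),np.array(d["world_to_cam"])
def ray(d,uv):
    K,D,T=cam(d);p=cv2.undistortPoints(np.array(uv,float).reshape(-1,1,2),K,D).reshape(-1,2)
    v=np.c_[p,np.ones(len(p))]@T[:3,:3]; return -T[:3,:3].T@T[:3,3],v/np.linalg.norm(v,axis=1)[:,None]
def onz(d,uv,z):
    c,v=ray(d,uv);return c+v*((z-c[2])/v[:,2])[:,None]
def tri(d1,a,d2,b):
    c1,v1=ray(d1,a);c2,v2=ray(d2,b);o=[]
    for x,y in zip(v1,v2):
        s=np.linalg.lstsq(np.c_[x,-y],c2-c1,rcond=None)[0];p,q=c1+s[0]*x,c2+s[1]*y
        o.append(np.r_[(p+q)/2,np.linalg.norm(p-q)])
    return np.array(o)
def proj(d,P):
    K,D,T=cam(d);return cv2.projectPoints(np.array(P,float).reshape(-1,1,3),cv2.Rodrigues(T[:3,:3])[0],T[:3,3],K,D)[0].reshape(-1,2)
def crop(d,c,w=65,k=4):
    x,y=int(c[0]-w//2),int(c[1]-w//2);im=d["pixels"][y:y+w,x:x+w]
    return cv2.resize(im,None,fx=k,fy=k,interpolation=cv2.INTER_CUBIC),(x,y)
E
python3 - <<'E'
from plant import *;from h import *;import pickle
t,s=snapshot("top"),snapshot("scene");pickle.dump((t,s),open("first.pkl","wb"))
rows=[]
for d,cs in((t,[(198,218),(287,203),(384,236)]),(s,[(289,349),(320,256),(390,182)])):
    ims=[]
    for c in cs:
        im,o=crop(d,c);print(o)
        for k in range(0,65,10):
            cv2.line(im,(k*4,0),(k*4,5),(0,255,255),1);cv2.line(im,(0,k*4),(5,k*4),(0,255,255),1)
        ims.append(im)
    rows.append(np.hstack(ims))
cv2.imwrite("pics/m1.png",np.vstack(rows))
def quads(d,name,mask,c,w=65,zs=(0,)):
    im,o=crop(d,c,w,8);m=mask(im);m=cv2.morphologyEx(m,cv2.MORPH_OPEN,np.ones((9,9)))
    for k in sorted(cv2.findContours(m,cv2.RETR_CCOMP,cv2.CHAIN_APPROX_NONE)[0],key=cv2.contourArea)[::-1][:3]:
        if cv2.contourArea(k)<2000: continue
        p=cv2.approxPolyDP(k,.03*cv2.arcLength(k,True),True).reshape(-1,2)
        uv=(p+.5)/8-.5+o
        print(name,cv2.contourArea(k)/64,uv.round(1).tolist())
white=lambda im:cv2.inRange(im,(150,150,150),(255,255,255))
brown=lambda im:cv2.inRange(cv2.cvtColor(im,cv2.COLOR_BGR2HSV),(5,80,90),(25,255,255))
quads(t,"tblock",white,(198,218));quads(s,"sblock",white,(289,349))
quads(t,"tboard",brown,(287,203));quads(s,"sboard",brown,(320,256),75)
quads(t,"tstand",white,(384,236));quads(s,"sstand",white,(390,192))
E
```

```text
(166, 186)
(255, 171)
(352, 204)
(257, 317)
(288, 224)
(358, 150)
tblock 512.7890625 [[198.3, 202.3], [181.6, 224.1], [194.3, 234.4], [211.8, 212.6]]
sblock 1313.5078125 [[287.9, 324.2], [266.4, 337.7], [288.9, 375.3], [309.8, 362.4], [310.8, 355.1]]
tboard 1986.1640625 [[293.9, 172.6], [258.4, 188.6], [278.2, 233.6], [314.1, 217.6]]
sboard 2259.78125 [[346.6, 237.2], [289.9, 237.4], [288.2, 274.1], [349.9, 273.1]]
tstand 750.578125 [[391.3, 217.4], [365.7, 226.6], [376.8, 255.7], [401.3, 246.4], [396.7, 231.9], [389.4, 234.9], [392.9, 246.1], [382.3, 233.3], [395.7, 230.6]]
sstand 847.6171875 [[378.2, 177.4], [376.8, 190.9], [370.3, 192.4], [372.1, 208.9], [403.6, 210.2], [400.2, 178.4], [383.2, 182.4]]
sstand 231.3125 [[357.6, 159.6], [358.8, 165.8], [383.4, 169.8], [384.6, 159.6]]
```

View pics/m1.png

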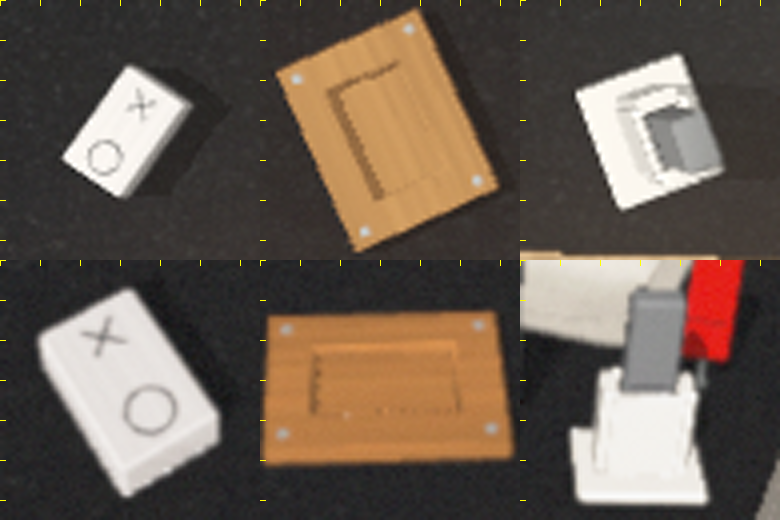

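Tiles: top row shows the block with cross (201,212) and ring (192,225), the board with four screws and the pocket, and the stand with grey handle near (395,238). Bottom row shows the same in the scene view: ring (294.5,354.5), cross (283,336), screws near (294,241), (342,240), (346,266), (294,267), and the handle front face near (391,171).

```bash
cat > m.py <<'E'
from h import *
def blobs(d,c,w,mask,amin=1.5,amax=400):
    im,o=crop(d,c,w,8);m=mask(im);r=[]
    for k in cv2.findContours(m,cv2.RETR_EXTERNAL,cv2.CHAIN_APPROX_NONE)[0]:
        a=cv2.contourArea(k)/64
        if amin<a<amax:
            M=cv2.moments(k);r.append(np.r_[(np.array([M['m10'],M['m01']])/M['m00']+.5)/8-.5+o,a])
    return np.array(r)
screw=lambda im:cv2.inRange(cv2.cvtColor(im,cv2.COLOR_BGR2HSV),(0,0,130),(180,75,255))
def dark(im):
    m=cv2.inRange(im,(140,)*3,(255,)*3);f=np.zeros_like(m)
    k=max(cv2.findContours(m,cv2.RETR_EXTERNAL,cv2.CHAIN_APPROX_NONE)[0],key=cv2.contourArea)
    cv2.drawContours(f,[k],-1,255,-1);f=cv2.erode(f,np.ones((11,11)))
    g=cv2.cvtColor(im,cv2.COLOR_BGR2GRAY);bg=cv2.medianBlur(cv2.medianBlur(g,101),101)
    return cv2.bitwise_and(f,cv2.inRange(bg.astype(int)-g,25,255))
grey=lambda im:cv2.bitwise_and(cv2.inRange(im,(85,)*3,(180,)*3),cv2.inRange(cv2.cvtColor(im,cv2.COLOR_BGR2HSV),(0,0,85),(180,40,165)))
E
python3 - <<'E'
from m import *;import pickle
t,s=pickle.load(open("first.pkl","rb"))
for n,d in(("t",t),("s",s)): print(n,"cam",ray(d,[(0,0)])[0].round(3))
ts=blobs(t,(287,203),65,screw);ss=blobs(s,(320,256),75,screw);print("screws",ts.round(1).tolist(),ss.round(1).tolist())
tb=blobs(t,(198,218),60,dark);sb=blobs(s,(289,349),65,dark);print("marks",tb.round(1).tolist(),sb.round(1).tolist())
print("onz t",onz(t,ts[:,:2],.014).round(4).tolist());print("onz s",onz(s,ss[:,:2],.014).round(4).tolist())
if len(tb):print(onz(t,tb[:,:2],.024).round(4).tolist())
if len(sb):print(onz(s,sb[:,:2],.024).round(4).tolist())
print("stand",onz(t,[[391.3,217.4],[365.7,226.6],[376.8,255.7],[401.3,246.4]],.006).round(4).tolist())
for n,d,c in(("t",t,(390,236)),("s",s,(391,172))):
    im,o=crop(d,c,44,8);m=cv2.morphologyEx(grey(im),cv2.MORPH_OPEN,np.ones((15,15)))
    k=max(cv2.findContours(m,cv2.RETR_EXTERNAL,cv2.CHAIN_APPROX_NONE)[0],key=cv2.contourArea)
    p=cv2.approxPolyDP(k,.02*cv2.arcLength(k,True),True).reshape(-1,2);uv=(p+.5)/8-.5+o
    print(n,uv.round(1).tolist(),onz(d,uv,.145).round(3)[:,:2].tolist())
E
```

```text
t cam [ 0.49  -0.033  1.041]
s cam [0.276 0.604 0.628]
screws [[280.7, 228.4, 4.9], [308.8, 215.7, 5.0], [263.7, 190.3, 5.1], [291.8, 177.8, 4.5]] [[293.1, 266.9, 3.7], [345.4, 265.6, 4.2], [294.1, 240.9, 3.3], [342.1, 239.8, 2.7]]
marks [[193.3, 228.1, 4.2], [192.4, 222.5, 16.2], [200.7, 212.0, 15.0]] [[294.1, 354.1, 140.1], [282.4, 335.8, 34.4]]
onz t [[0.4622, 0.0442, 0.014], [0.5005, -0.034, 0.014], [0.5689, 0.0964, 0.014], [0.6073, 0.0178, 0.014]]
onz s [[0.5688, 0.0938, 0.014], [0.4619, 0.0415, 0.014], [0.607, 0.0152, 0.014], [0.5004, -0.0369, 0.014]]
[[0.4567, 0.2867, 0.024], [0.4722, 0.2901, 0.024], [0.5023, 0.2687, 0.024]]
[[0.4655, 0.2892, 0.024], [0.5022, 0.2653, 0.024]]
stand [[0.5023, -0.271, 0.006], [0.4739, -0.1978, 0.006], [0.3923, -0.2309, 0.006], [0.4204, -0.3007, 0.006]]
t [[383.3, 231.9], [387.4, 245.2], [392.7, 245.4], [389.7, 235.2], [397.7, 233.3], [397.4, 231.2], [388.7, 229.9]] [[0.464, -0.22], [0.432, -0.23], [0.432, -0.243], [0.457, -0.236], [0.462, -0.255], [0.467, -0.255], [0.469, -0.233]]
s [[387.3, 156.2], [384.7, 158.8], [382.4, 181.7], [396.3, 182.3], [398.6, 158.3]] [[0.462, -0.258], [0.464, -0.242], [0.439, -0.132], [0.408, -0.143], [0.431, -0.26]]
```

```bash
cat > go.py <<'E'
import sys,plant
from h import *
def go(p,phi):
    s=plant.get_state();r0=R.from_quat(s["eef_rot"]);a=np.radians(phi)
    x=[np.cos(a),np.sin(a),0];z=[0,0,-1];r1=R.from_matrix(np.c_[x,np.cross(z,x),z])
    print("t",round(s["clock"],2),"pos",s["tool_pos"].round(4),"phi",np.degrees(np.arctan2(*r0.as_matrix()[1::-1,0])).round(2),
     "F",s["contact_force"].round(1),"op",round(s["opening"]*88,1),"ff",round(s["finger_force"],1))
    print("row",np.r_[r0.inv().apply(np.array(p)-s["tool_pos"])/.5,(r0.inv()*r1).as_rotvec()/.5].round(4).tolist())
if __name__=="__main__": v=[float(i) for i in sys.argv[1:]];go(v[:3],v[3])
E
python3 go.py .38 -.15 .39 -8; python3 -c "
import plant;print([k for k in dir(plant) if k[0]!='_']);print(getattr(plant,'nose_length',None))"
```

```text
t 0.2 pos [ 0.1941 -0.5939  0.4042] phi 18.1 F [0.  0.1 0.4] op 87.9 ff 0.0
row [0.6293, -0.7283, 0.0292, -0.0021, 0.0006, 0.9111]
['Unreachable', 'finish_job', 'get_state', 'nose_length', 'snapshot']
0.166
```

Emit:
{"fn": "play_rows", "kwargs": {"rows": [[[0.63,-0.73,0.03,0,0,0.91],[0.63,-0.73,0.03,0,0,0.91],[0.63,-0.73,0.03,0,0,0.91],[0.63,-0.73,0.03,0,0,0.91],[0.63,-0.73,0.03,0,0,0.91],[0.63,-0.73,0.03,0,0,0.91],[0.63,-0.73,0.03,0,0,0.91],[0.63,-0.73,0.03,0,0,0.91],[0.63,-0.73,0.03,0,0,0.91],[0.63,-0.73,0.03,0,0,0.91],[0.63,-0.73,0.03,0,0,0.91],[0.63,-0.73,0.03,0,0,0.91],[0.63,-0.73,0.03,0,0,0.91],[0.63,-0.73,0.03,0,0,0.91],[0.63,-0.73,0.03,0,0,0.91],[0.63,-0.73,0.03,0,0,0.91]]], "claw": 0}}

```text
clock: 1.53
tool_pos: [0.3796, -0.1506, 0.3897]
eef_rot: [0.997, -0.071, -0.0, 0.0]
contact_force: [0.4, -0.2, -0.2]
opening: 1.003
finger_force: 0.0
```

```bash
python3 go.py .484 .279 .30 -33.1
```

```text
t 1.53 pos [ 0.3796 -0.1506  0.3897] phi -8.13 F [ 0.4 -0.2 -0.2] op 88.2 ff 0.0
row [0.0852, -0.8802, 0.1788, 0.0015, 0.0002, 0.8716]
```

Emit:
{"fn": "play_rows", "kwargs": {"rows": [[[0.085,-0.88,0.18,0,0,0.871],[0.085,-0.88,0.18,0,0,0.871],[0.085,-0.88,0.18,0,0,0.871],[0.085,-0.88,0.18,0,0,0.871],[0.085,-0.88,0.18,0,0,0.871],[0.085,-0.88,0.18,0,0,0.871],[0.085,-0.88,0.18,0,0,0.871],[0.085,-0.88,0.18,0,0,0.871],[0.085,-0.88,0.18,0,0,0.871],[0.085,-0.88,0.18,0,0,0.871],[0.085,-0.88,0.18,0,0,0.871],[0.085,-0.88,0.18,0,0,0.871],[0.085,-0.88,0.18,0,0,0.871],[0.085,-0.88,0.18,0,0,0.871],[0.085,-0.88,0.18,0,0,0.871],[0.085,-0.88,0.18,0,0,0.871]]]}}

```text
clock: 2.87
tool_pos: [0.4838, 0.2783, 0.3001]
eef_rot: [0.958, -0.285, 0.0, 0.0]
contact_force: [-0.3, -0.2, 0.2]
opening: 0.999
finger_force: 0.0
```

```bash
python3 go.py .484 .279 .178 -33.1
python3 - <<'E'
from plant import *;from m import *
s=snapshot("scene");t=snapshot("top")
a=s["pixels"][250:400,200:400];b=t["pixels"][140:290,100:300]
cv2.imwrite("pics/m2.png",cv2.resize(np.hstack([a,b]),None,fx=2,fy=2,interpolation=cv2.INTER_CUBIC))
E
```

```text
t 2.87 pos [0.4838 0.2783 0.3001] phi -33.14 F [-0.3 -0.2  0.2] op 87.9 ff 0.0
row [-0.0006, -0.0017, 0.2442, 0.0017, -0.0012, -0.0012]
```

View pics/m2.png

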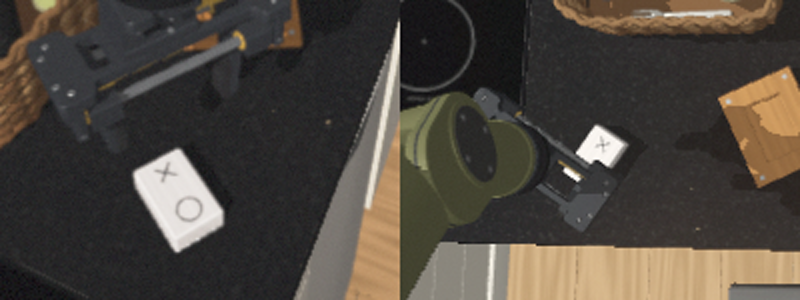

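Gripper hovers at the block (scene crop block at (178,200), fingers at (110,130) and (230,75)), its closing line across the 50 mm width. The way down is clear.

Emit:
{"fn": "play_rows", "kwargs": {"rows": [[[0,-0.001,0.06,0,0,0],[0,-0.002,0.12,0,0,0],[0,-0.002,0.17,0,0,0],[0,-0.002,0.21,0,0,0],[0,-0.002,0.235,0,0,0],[0,-0.002,0.244,0,0,0],[0,-0.002,0.244,0,0,0]]]}}

```text
clock: 3.55
tool_pos: [0.4838, 0.2809, 0.1772]
eef_rot: [0.959, -0.284, -0.0, 0.0]
contact_force: [0.4, -0.4, 0.5]
opening: 1.002
finger_force: 0.0
```

Emit:
{"fn": "play_rows", "kwargs": {"rows": [[[0,0,0,0,0,0],[0,0,0,0,0,0],[0,0,0,0,0,0],[0,0,0,0,0,0],[0,0,0,0,0,0],[0,0,0,0,0,0],[0,0,0,0,0,0],[0,0,0,0,0,0],[0,0,0,0,0,0],[0,0,0,0,0,0],[0,0,0,0,0,0],[0,0,0,0,0,0]]], "claw": 1, "squeeze": 25}}

```text
clock: 4.55
tool_pos: [0.4835, 0.2807, 0.178]
eef_rot: [0.959, -0.284, -0.0, 0.001]
contact_force: [-2.0, -2.0, 6.0]
opening: 0.564
finger_force: 25.0
```

```bash
python3 go.py .484 .279 .26 -33.1
python3 - <<'E'
from plant import *;from m import *
s=snapshot("scene");a=s["pixels"][280:400,220:370]
cv2.imwrite("pics/m3.png",cv2.resize(a,None,fx=4,fy=4,interpolation=cv2.INTER_CUBIC))
E
```

```text
t 4.55 pos [0.4835 0.2807 0.178 ] phi -32.95 F [-2. -2.  6.] op 49.6 ff 25.0
row [0.0027, 0.0026, -0.1639, 0.0032, 0.001, 0.0053]
```

View pics/m3.png

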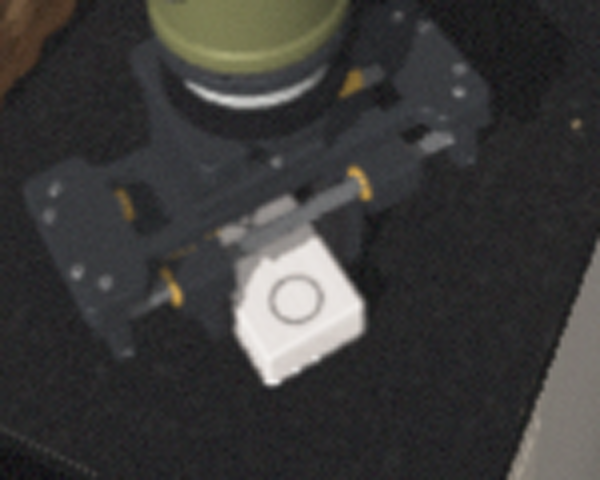

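Gripped with 49.6 mm opening and 25 N; the ring at (294,354.7) hasn't shifted. Next: lift and carry.

Emit:
{"fn": "play_rows", "kwargs": {"rows": [[[0,0,-0.02,0,0,0],[0,0,-0.06,0,0,0],[0,0,-0.11,0,0,0],[0,0,-0.15,0,0,0],[0,0.04,-0.16,0,0,-0.1],[0,0.08,-0.16,0,0,-0.3],[0,0.12,-0.16,0,0,-0.5],[0,0.16,-0.16,0,0,-0.7],[0,0.2,-0.16,0,0,-0.9],[0,0.22,-0.16,0,0,-1],[0,0.22,-0.16,0,0,-1],[0,0.22,-0.16,0,0,-1]]]}}

```text
clock: 5.6
tool_pos: [0.4245, 0.1892, 0.258]
eef_rot: [0.999, -0.038, 0.001, -0.0]
contact_force: [0.8, 0.6, -2.7]
opening: 0.563
finger_force: 25.0
```

```bash
python3 go.py .5334 .0292 .225 26.1
```

```text
t 5.6 pos [0.4245 0.1892 0.258 ] phi -4.4 F [ 0.8  0.6 -2.7] op 49.5 ff 25.0
row [0.2416, 0.3025, 0.066, -0.001, -0.0025, -1.0647]
```

Emit:
{"fn": "play_rows", "kwargs": {"rows": [[[0.02,0.03,0,0,0,-0.1],[0.06,0.07,0,0,0,-0.3],[0.1,0.12,0,0,0,-0.5],[0.14,0.17,0,0,0,-0.7],[0.18,0.23,0,0,0,-0.85],[0.21,0.26,0,0,0,-0.95],[0.23,0.29,0.02,0,0,-1],[0.242,0.302,0.04,0,0,-1],[0.242,0.302,0.04,0,0,-1],[0.242,0.302,0.04,0,0,-1]]]}}

```text
clock: 6.43
tool_pos: [0.5333, 0.0307, 0.237]
eef_rot: [0.978, 0.211, -0.001, -0.0]
contact_force: [-0.6, 1.0, -2.9]
opening: 0.564
finger_force: 25.0
```

```bash
python3 go.py .5334 .0292 .225 26.1
```

```text
t 6.43 pos [0.5333 0.0307 0.237 ] phi 24.35 F [-0.6  1.  -2.9] op 49.6 ff 25.0
row [-0.001, 0.0028, 0.024, -0.0024, 0.0022, -0.061]
```

Emit:
{"fn": "play_rows", "kwargs": {"rows": [[[0,0.001,0.015,0,0,-0.03],[-0.001,0.003,0.03,-0.002,0.002,-0.061],[-0.001,0.003,0.044,-0.002,0.002,-0.061],[-0.001,0.003,0.044,-0.002,0.002,-0.061],[-0.001,0.003,0.044,-0.002,0.002,-0.061]]]}}

```text
clock: 6.85
tool_pos: [0.5332, 0.0283, 0.2151]
eef_rot: [0.974, 0.226, -0.0, 0.0]
contact_force: [-1.1, 0.3, -3.2]
opening: 0.566
finger_force: 25.0
```

```bash
python3 go.py .5334 .0292 .192 26.1
python3 - <<'E'
from plant import *;from m import *
s=snapshot("scene");t=snapshot("top")
a=s["pixels"][205:305,270:370];b=t["pixels"][160:260,240:340]
cv2.imwrite("pics/m4.png",cv2.resize(np.hstack([a,b]),None,fx=4,fy=4,interpolation=cv2.INTER_CUBIC))
E
```

```text
t 6.85 pos [0.5332 0.0283 0.2151] phi 26.16 F [-1.1  0.3 -3.2] op 49.8 ff 25.0
row [0.0011, -0.0014, 0.0463, 0.0011, 0.0009, 0.002]
```

View pics/m4.png

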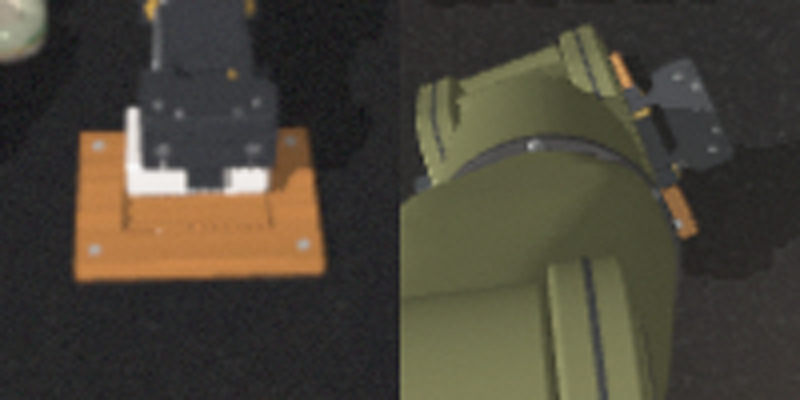

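Scene crop: the block hangs above the pocket, its front lower corners at about (302.3,253.5) and (337,253); the top view is covered by the arm. I'll compare these with where they should be for a centred block.

Run:
```python
from plant import *;from m import *
s=snapshot("scene");im,o=crop(s,(320,245),60,8)
m=cv2.inRange(cv2.cvtColor(im,cv2.COLOR_BGR2HSV),(0,0,150),(180,60,255));m[:, :]=cv2.morphologyEx(m,cv2.MORPH_OPEN,np.ones((9,9)))
cs=[k for k in cv2.findContours(m,cv2.RETR_EXTERNAL,cv2.CHAIN_APPROX_NONE)[0] if cv2.contourArea(k)>1500]
P=np.vstack(cs).reshape(-1,2)
L=[P[:,0].min(),P[:,0].max(),P[:,1].max()]
print([(l+.5)/8-.5+q for l,q in zip(L,(o[0],o[0],o[1]))])
l=P[np.argmax(P@[-1,1])];r=P[np.argmax(P@[1,1])];uv=(np.array([l,r])+.5)/8-.5+o;print("corners",uv)
a=np.radians(26.1);X=np.array([np.cos(a),np.sin(a),0]);Y=np.array([-np.sin(a),np.cos(a),0])
c=np.array([.5345,.0284,0]); z=get_state()["tool_pos"][2]-.178
E=np.array([c+.04*X+.025*Y,c-.04*X+.025*Y])+[0,0,z]
print("expect",proj(s,E).round(1))
g=onz(s,uv,z)-E;print("dx,dy mm",(g@X*1e3).round(1),(g@Y*1e3).round(1))
p=np.array([c+sx*.042*X+.027*Y+[0,0,.014] for sx in(1,-1)]);print("pocket front corners",proj(s,p).round(1))
```

```text
[np.float64(300.6875), np.float64(336.5625), np.float64(253.1875)]
corners [[301.3125 252.5625]
 [335.5625 252.0625]]
expect [[301.5 253.3]
 [336.6 252.5]]
dx,dy mm [0.4 2.3] [-2.5 -1.4]
pocket front corners [[300.9 261.5]
 [337.2 260.5]]
```

Emit:
{"fn": "play_rows", "kwargs": {"rows": [[[-0.001,-0.003,0.01,0,0,0],[-0.001,-0.003,0.02,0,0,0],[-0.001,-0.003,0.03,0,0,0],[-0.001,-0.003,0.04,0,0,0],[-0.001,-0.003,0.046,0,0,0],[-0.001,-0.003,0.05,0,0,0],[-0.001,-0.003,0.052,0,0,0],[-0.001,-0.003,0.052,0,0,0]]]}}

```text
clock: 7.67
tool_pos: [0.5325, 0.029, 0.1894]
eef_rot: [0.974, 0.226, 0.0, 0.0]
contact_force: [1.0, 1.3, -2.9]
opening: 0.567
finger_force: 25.0
```

Emit:
{"fn": "play_rows", "kwargs": {"rows": [[[0,0,0.002,0,0,0],[0,0,0.004,0,0,0],[0,0,0.006,0,0,0],[0,0,0.008,0,0,0],[0,0,0.009,0,0,0],[0,0,0.01,0,0,0],[0,0,0.01,0,0,0]]]}}

```text
clock: 8.25
tool_pos: [0.5326, 0.029, 0.1847]
eef_rot: [0.974, 0.226, 0.001, 0.0]
contact_force: [0.2, 0.4, -3.5]
opening: 0.567
finger_force: 25.0
```

```bash
python3 go.py .5325 .029 .183 26.1
python3 - <<'E'
from plant import *;from m import *
s=snapshot("scene")
a=s["pixels"][205:305,270:370]
cv2.imwrite("pics/m5.png",cv2.resize(a,None,fx=5,fy=5,interpolation=cv2.INTER_CUBIC))
E
```

```text
t 8.25 pos [0.5326 0.029  0.1847] phi 26.12 F [ 0.2  0.4 -3.5] op 49.9 ff 25.0
row [-0.0001, -0.0001, 0.0033, 0.0021, -0.0019, 0.0006]
```

View pics/m5.png

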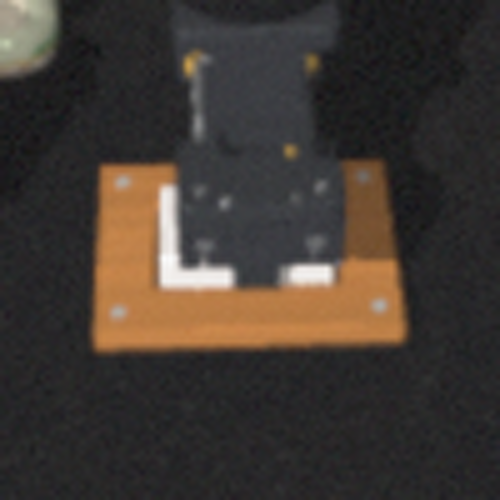

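The block sits in the pocket, lower edge about (160–335, 288) in the crop and square with the board. I'll lower the last millimetre and watch the force.

Emit:
{"fn": "play_rows", "kwargs": {"rows": [[[0,0,0.001,0,0,0],[0,0,0.002,0,0,0],[0,0,0.003,0,0,0],[0,0,0.003,0,0,0],[0,0,0.003,0,0,0]]]}}

```text
clock: 8.72
tool_pos: [0.5326, 0.029, 0.184]
eef_rot: [0.974, 0.226, 0.001, 0.001]
contact_force: [-1.9, 0.2, 4.8]
opening: 0.566
finger_force: 25.0
```

Emit:
{"fn": "play_rows", "kwargs": {"rows": [[[0,0,0,0,0,0],[0,0,0,0,0,0],[0,0,0,0,0,0],[0,0,0,0,0,0],[0,0,0,0,0,0],[0,0,0,0,0,0],[0,0,0,0,0,0],[0,0,0,0,0,0],[0,0,-0.04,0,0,0],[0,0,-0.1,0,0,0],[0,0,-0.18,0,0,0],[0,0.05,-0.26,0,0,0],[0,0.12,-0.33,0,0,0],[0,0.2,-0.37,0,0,0],[0,0.26,-0.38,0,0,0],[0,0.3,-0.38,0,0,0],[0,0.3,-0.38,0,0,0]]], "claw": 0}}

```text
clock: 10.13
tool_pos: [0.5997, -0.1129, 0.3745]
eef_rot: [0.975, 0.221, 0.002, 0.004]
contact_force: [0.0, -0.7, -0.6]
opening: 0.999
finger_force: 0.0
```

```bash
python3 go.py .45 -.255 .37 22
python3 - <<'E'
from plant import *;from m import *
s=snapshot("scene");t=snapshot("top")
print("screws s",blobs(s,(320,256),75,screw,1.5,10).round(1).tolist())
print("marks s",blobs(s,(320,245),70,dark).round(1).tolist())
a=s["pixels"][205:305,270:370];b=s["pixels"][120:220,330:430];c=t["pixels"][160:260,240:340];e=t["pixels"][180:280,345:445]
cv2.imwrite("pics/m6.png",cv2.resize(np.vstack([np.hstack([a,b]),np.hstack([c,e])]),(600,600),interpolation=cv2.INTER_CUBIC))
E
```

```text
t 10.13 pos [ 0.5997 -0.1129  0.3745] phi 25.56 F [ 0.  -0.7 -0.6] op 87.9 ff 0.0
row [-0.3927, 0.1272, 0.009, 0.0154, -0.0059, 0.1241]
screws s [[293.1, 266.9, 3.8], [345.4, 265.7, 4.2], [294.1, 240.9, 3.4], [342.1, 239.8, 2.7]]
marks s [[309.6, 248.5, 15.0], [326.1, 249.4, 15.6]]
```

View pics/m6.png

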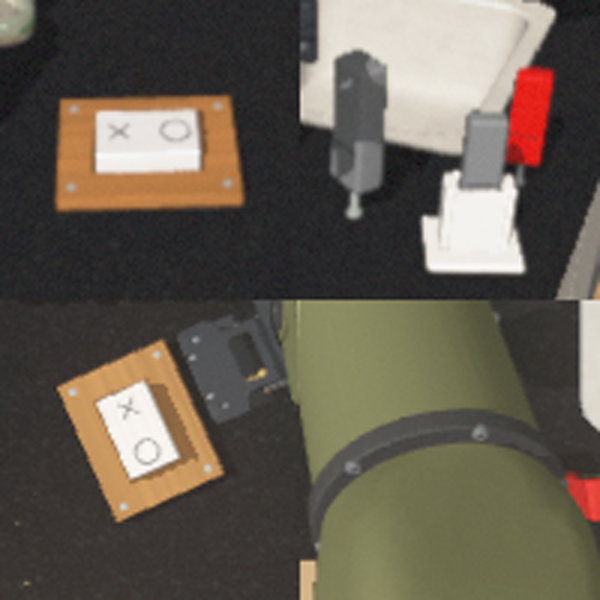

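Scene crop: the block is seated square in the board, cross left (309,249), ring (328,248) right; stand and thermometer untouched with the handle top at about (392,158). Top crop: ring at about (289,210); the arm hides the stand.

Run:
```python
from plant import *;from m import *;import pickle
t,s=pickle.load(open("first.pkl","rb"))
print("top face",onz(t,[[391.3,235.8],[397,234.5],[402.5,245.3],[395,247.8],[396.5,240.9]],.145).round(3)[:,:2].tolist())
print("front edge tri",tri(t,[[391.3,235.8],[395,247.8]],s,[[384.7,158.8],[398.6,158.3]]).round(4).tolist())
print("decoy foot",onz(s,[[348,191.5]],0).round(3)); print("red top",onz(t,[[440,245]],.13).round(3))
ns=snapshot("scene");nt=snapshot("top")
def ring(d,c):
    im,o=crop(d,c,14,16);g=cv2.cvtColor(im,cv2.COLOR_BGR2GRAY)
    m=((g<np.percentile(g,97)-28)).astype(np.uint8)*255
    k=[k for k in cv2.findContours(m,cv2.RETR_CCOMP,cv2.CHAIN_APPROX_NONE)[0]]
    for q in k:
        x,y,w,h=cv2.boundingRect(q);A=cv2.contourArea(q)/256
        if A>8 and x>2 and y>2 and x+w<222 and y+h<222:
            e=cv2.fitEllipse(q);print("ring",(np.array(e[0])+.5)/16-.5+o,np.array(e[1])/16,A)
            u=(np.array(e[0])+.5)/16-.5+o;print(onz(d,[u],.030).round(4))
ring(ns,(328,249));ring(nt,(289,210))
```

```text
top face [[0.455, -0.24], [0.459, -0.254], [0.433, -0.268], [0.426, -0.249], [0.443, -0.253]]
front edge tri [[0.4592, -0.2377, 0.1484, 0.008], [0.4277, -0.2471, 0.1524, 0.0025]]
decoy foot [[ 0.567 -0.259  0.   ]]
red top [[ 0.435 -0.366  0.13 ]]
ring [327.98116732 248.1078372 ] [ 7.83669186 11.37913132] 69.693359375
[[0.5143 0.0203 0.03  ]]
ring [328.01465607 247.96817875] [4.94050932 7.1380229 ] 27.595703125
[[0.5144 0.0198 0.03  ]]
ring [288.58680105 210.06568289] [8.9761076 9.2098999] 64.6796875
[[0.5144 0.0229 0.03  ]]
ring [288.60654163 209.99275208] [6.18534231 6.80052137] 32.662109375
[[0.5146 0.0229 0.03  ]]
```

```bash
python3 - <<'E'
from m import *;import pickle
t,s=pickle.load(open("first.pkl","rb"))
f=onz(s,[[403,181.7],[348,191.5]],0);print(f.round(3))
for p,v in zip(f,(143,137)):
    print([(z,proj(s,[p+[0,0,z]])[0].round(1).tolist(),proj(t,[p+[0,0,z]])[0].round(1).tolist()) for z in(.1,.13,.16,.2)])
E
python3 go.py .446 -.2525 .375 22
```

```text
[[ 0.429 -0.379  0.   ]
 [ 0.567 -0.259  0.   ]]
[(0.1, [407.4, 153.5], [440.8, 246.7]), (0.13, [408.9, 144.4], [445.2, 247.6]), (0.16, [410.3, 135.1], [449.8, 248.6]), (0.2, [412.3, 122.1], [456.5, 250.0])]
[(0.1, [349.6, 162.6], [395.2, 192.4]), (0.13, [350.1, 153.3], [398.0, 191.5]), (0.16, [350.6, 143.6], [401.0, 190.6]), (0.2, [351.4, 130.3], [405.4, 189.2])]
t 10.33 pos [ 0.5978 -0.104   0.3728] phi 26.24 F [-0.5  0.8 -0.3] op 87.9 ff 0.0
row [-0.4036, 0.1323, -0.0045, -0.0021, -0.0, 0.1479]
```

Emit:
{"fn": "play_rows", "kwargs": {"rows": [[[-0.02,0.0,-0.02,0,0,0],[-0.07,0.02,-0.04,0,0,0.03],[-0.14,0.04,-0.04,0,0,0.06],[-0.21,0.06,-0.04,0,0,0.09],[-0.28,0.09,-0.04,0,0,0.12],[-0.34,0.11,-0.03,0,0,0.148],[-0.38,0.125,-0.01,-0.002,0,0.148],[-0.404,0.132,0.03,-0.002,0,0.148],[-0.404,0.132,0.07,-0.002,0,0.148],[-0.404,0.132,0.07,-0.002,0,0.148],[-0.404,0.132,0.07,-0.002,0,0.148]]]}}

```text
clock: 11.25
tool_pos: [0.4458, -0.2527, 0.3384]
eef_rot: [0.982, 0.191, 0.0, 0.0]
contact_force: [0.3, 0.1, -0.3]
opening: 1.0
finger_force: 0.0
```

```bash
python3 go.py .446 -.2525 .275 22;python3 - <<'E'
from plant import *;from m import *
s=snapshot("scene");b=s["pixels"][90:230,310:450]
cv2.imwrite("pics/m7.png",cv2.resize(b,None,fx=4,fy=4,interpolation=cv2.INTER_CUBIC))
E
```

```text
t 11.25 pos [ 0.4458 -0.2527  0.3384] phi 21.98 F [ 0.3  0.1 -0.3] op 88.0 ff 0.0
row [0.0006, -0.0003, 0.1267, 0.0005, -0.0001, -0.0008]
```

View pics/m7.png

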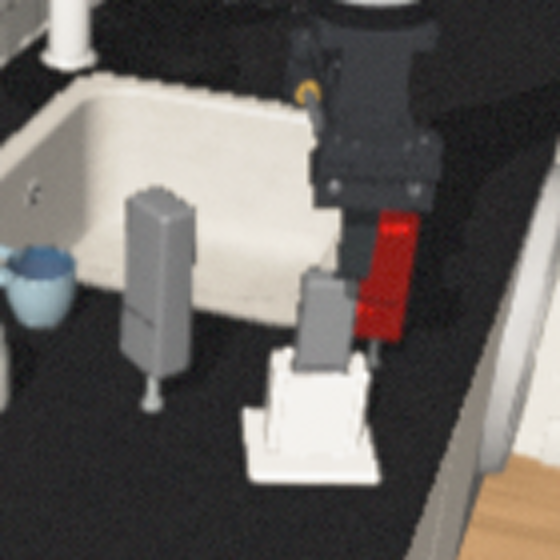

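Run:
```python
from m import *;import pickle
t,s=pickle.load(open("first.pkl","rb"))
a=np.radians(22);X=np.array([np.cos(a),np.sin(a),0]);Y=np.array([-np.sin(a),np.cos(a),0])
for c in([.446,-.2525,0],[.452,-.250,0]):
    c=np.array(c)
    print("handle front edge",proj(s,[c+.018*X+.012*Y+[0,0,.145],c-.018*X+.012*Y+[0,0,.145]]).round(1).tolist(), "foot",proj(s,[c+.045*X+.04*Y,c-.045*X+.04*Y]).round(1).tolist())
    print("top: topface",proj(t,[c+i*.018*X+j*.012*Y+[0,0,.145] for i,j in((1,1),(1,-1),(-1,-1),(-1,1))]).round(1).tolist())
print("finger tip",proj(s,[np.array([.4458,-.2527,.1724])+.044*Y+.009*i*X for i in(1,0,-1)]).round(1).tolist())
```

```text
handle front edge [[386.2, 160.5], [399.9, 160.8]] foot [[372.1, 210.5], [404.4, 211.2]]
top: topface [[389.3, 234.5], [398.3, 231.1], [403.6, 244.8], [394.6, 248.3]]
handle front edge [[383.7, 160.5], [397.4, 160.7]] foot [[369.8, 210.5], [402.1, 211.2]]
top: topface [[388.3, 232.1], [397.3, 228.7], [402.6, 242.4], [393.6, 245.8]]
finger tip [[392.4, 157.4], [396.0, 157.5], [399.6, 157.6]]
```

Crop: the front fingertip sits at about (399,158), the handle top's middle at about (392,159), so the hand seems too far toward -x. I'll check that numerically.

Run:
```python
from plant import *;from m import *;import pickle
t,s=pickle.load(open("first.pkl","rb"));n=snapshot("scene")
g=lambda d:cv2.cvtColor(d["pixels"],cv2.COLOR_BGR2GRAY).astype(int)
for r in(100,110,120,130,136,140,144,148,152,155,157,159):
    print(r,"".join(f"{v:4d}" for v in g(n)[r,384:416]))
c=get_state()["tool_pos"];a=np.radians(22);X=np.array([np.cos(a),np.sin(a),0]);Y=np.array([-np.sin(a),np.cos(a),0])
for z,y in((.166,.044),(.15,.044),(.12,.05),(.102,.0935),(.08,.0935)):
    print(z,proj(s,[c+[0,0,-z]+y*Y+.0375*i*X for i in(1,0,-1)]).round(1).tolist())
```

```text
100   64  62  60  60  52  56  62  65  62  62  61  61  59  62  66  62  61  63  62  63  63  61  64  63  62  64  60  61  62  61  61  61
110   79 127 134 142 118  64  47  57  54  51  51  62  62  63  61  60  62  63  65  64  61  60  62  60  64  60  63  54  42  37  34  43
120  232 233 229 149 111 102  78  61  52  53  57  60  56  58  62  62  61  62  62  62  61  59  62  63  62  51  54  58  59  41  38  42
130  222 222 217 123  58  53  56  57  59  64  56  55  56  57  58  58  61  59  58  61  58  59  58  61  58  54  59  58  57  61  57  58
136  224 222 218 133  71  60  62  79 115 111 102  73  64  64  61  59  60  61  62  60  61  62  64  62  64  63  59  72  99 111 107  71
140  226 226 222 184 115  70  60  66  80  66  60  63  63  63  62  64  59  67  58  62  64  62  65  59  58  59  63  62  54  60  62  64
144  225 226 224 225 225 224 225 223 223 221 214 117  54  44  48  44  39  44  37  45  51  62  58  54  55  59  59  57  56  57  50  37
148  229 230 228 227 226 225 225 224 222 210 158  94  63  59  59  60  58  59  61  57  62  63  60  69  80  72  67  71  68  52  41  31
152  231 231 231 230 231 228 224 212 199 190 111  67  63  58  60  59  60  61  66  68  61  55  62  65  60  65  59  60  52  48  34  27
155  217 217 218 216 216 210 195 195 193 117  67  59  59  60  60  59  62  60  61  62  57  59  65  62  59  52  61  66  59  43  30  24
157  208 202 180 141 125 127 156 167 161  97  61  59  61  60  60  61  59  65  60  59  60  58  59  61  63  57  60  56  52  35  26  25
159  198 136 127 138 143 141 140 139 138 119 112 104  80  66  62  56  54  59  59  59  65  62  59  62  59  66  59  60  42  32  27  29
0.166 [[380.7, 156.8], [395.7, 157.0], [410.7, 157.3]]
0.15 [[381.3, 151.1], [396.5, 151.4], [411.6, 151.7]]
0.12 [[382.8, 141.4], [398.3, 141.7], [413.8, 141.9]]
0.102 [[385.5, 143.0], [401.9, 143.3], [418.2, 143.6]]
0.08 [[386.5, 134.3], [403.1, 134.6], [419.7, 134.9]]
```

Emit:
{"fn": "play_rows", "kwargs": {"rows": [[[0.007,0,0.03,0,0,0],[0.007,0,0.06,0,0,0],[0.007,0,0.09,0,0,0],[0.007,0,0.115,0,0,0],[0.007,0,0.127,0,0,0],[0.007,0,0.127,0,0,0]]]}}

```text
clock: 11.85
tool_pos: [0.4498, -0.252, 0.2746]
eef_rot: [0.982, 0.19, 0.001, 0.001]
contact_force: [0.5, 0.6, -0.1]
opening: 0.996
finger_force: 0.0
```

Emit:
{"fn": "play_rows", "kwargs": {"rows": [[[0,0,0,0,0,0],[0,0,0,0,0,0],[0,0,0,0,0,0],[0,0,0,0,0,0],[0,0,0,0,0,0],[0,0,0,0,0,0],[0,0,0,0,0,0],[0,0,0,0,0,0],[0,0,0,0,0,0],[0,0,0,0,0,0],[0,0,0,0,0,0],[0,0,0,0,0,0],[0,0,0,0,0,0],[0,0,0,0,0,0],[0,0,0,0,0,0],[0,0,0,0,0,0]]], "claw": 1, "squeeze": 20}}

```text
clock: 13.18
tool_pos: [0.4494, -0.2526, 0.2747]
eef_rot: [0.982, 0.19, 0.001, 0.001]
contact_force: [-0.4, 0.8, 0.4]
opening: 0.27
finger_force: 20.0
```

```bash
python3 go.py .446 -.2525 .375 22
```

```text
t 13.18 pos [ 0.4494 -0.2526  0.2747] phi 21.88 F [-0.4  0.8  0.4] op 23.7 ff 20.0
row [-0.006, -0.0023, -0.2006, 0.0039, -0.0021, -0.0042]
```

Emit:
{"fn": "play_rows", "kwargs": {"rows": [[[0,0,-0.02,0,0,0],[0,0,-0.06,0,0,0],[0,0,-0.11,0,0,0],[0,0,-0.16,0,0,0],[0,0,-0.2,0,0,0],[0,0,-0.22,0,0,0],[0,0,-0.22,0,0,0]]]}}

```text
clock: 13.77
tool_pos: [0.4497, -0.2527, 0.3876]
eef_rot: [0.982, 0.19, 0.003, 0.002]
contact_force: [-0.3, -0.9, -1.3]
opening: 0.273
finger_force: 20.0
```

```bash
python3 go.py .5145 .022 .355 22
```

```text
t 13.77 pos [ 0.4497 -0.2527  0.3876] phi 21.86 F [-0.3 -0.9 -1.3] op 24.0 ff 20.0
row [0.3244, -0.4621, 0.0641, 0.0119, -0.0095, -0.0049]
```

Emit:
{"fn": "play_rows", "kwargs": {"rows": [[[0.01,-0.015,0,0,0,0],[0.03,-0.045,0,0,0,0],[0.07,-0.1,0,0,0,0],[0.11,-0.155,0,0,0,0],[0.15,-0.21,0,0,0,0],[0.19,-0.27,0,0.004,-0.003,0],[0.23,-0.33,0,0.008,-0.006,0],[0.27,-0.385,0.01,0.012,-0.009,0],[0.3,-0.43,0.03,0.012,-0.009,0],[0.317,-0.452,0.05,0.012,-0.009,0],[0.324,-0.462,0.064,0.012,-0.009,0],[0.324,-0.462,0.064,0.012,-0.009,0],[0.324,-0.462,0.064,0.012,-0.009,0]]]}}

```text
clock: 14.85
tool_pos: [0.5129, 0.0216, 0.3516]
eef_rot: [0.982, 0.19, -0.004, -0.001]
contact_force: [0.6, 0.6, -0.7]
opening: 0.266
finger_force: 20.0
```

```bash
python3 go.py .5145 .022 .295 22
python3 - <<'E'
from plant import *;from m import *;import pickle
n=snapshot("scene");c=get_state()["tool_pos"]
tip=c-[0,0,.2597];print("tip pred px",proj(n,[tip]).round(1),"ring px 328.0,248.1; axis pts pred",proj(n,[c-[0,0,.2297-.02],c-[0,0,.2297]]).round(1).tolist())
g=cv2.cvtColor(n["pixels"],cv2.COLOR_BGR2GRAY).astype(int)
u=proj(n,[tip])[0]
for r in range(int(u[1])-26,int(u[1])+8,2): print(r,int(u[0])-13,"".join(f"{v:4d}" for v in g[r,int(u[0])-13:int(u[0])+14]))
E
```

```text
t 14.85 pos [0.5129 0.0216 0.3516] phi 21.86 F [ 0.6  0.6 -0.7] op 23.4 ff 20.0
row [0.004, 0.0009, 0.1132, -0.0078, 0.013, -0.0049]
tip pred px [[328.8 228. ]] ring px 328.0,248.1; axis pts pred [[329.1, 210.4], [329.0, 217.6]]
202 315   40  39  36  41  37  37  39  60 124 143 147 145 142 143 141 134 139 141 133 128 138 141 133 131 111  70  41
204 315   45  41  42  38  39  37  38  59 123 142 146 146 146 145 146 145 145 142 147 145 145 142 143 134 111  70  42
206 315   40  39  42  43  39  37  38  61 123 143 145 146 146 148 146 147 147 145 145 145 146 145 141 131 105  66  42
208 315   36  42  40  39  35  41  40  63 123 141 141 142 143 144 141 142 143 142 142 143 140 142 140 127  97  61  42
210 315   41  37  39  38  34  41  33  61 122 137 129 130 128 129 132 132 128 130 128 127 129 129 128 122  96  60  42
212 315   40  40  38  36  39  41  44  59 125 143 145 144 145 146 145 147 145 146 145 144 143 144 144 129  99  60  42
214 315   40  36  40  37  37  39  34  64 125 141 144 146 146 144 146 145 145 144 146 143 144 143 144 128  95  56  39
216 315   39  38  38  39  42  39  44  62 124 143 144
[... 417 characters left out ...]
24 315   41  39  38  39  36  40  38  38  34  34  36  41  41  42  77 167 179 124  59  43  38  38  35  40  42  40  41
226 315   43  37  44  42  37  36  43  37  44  46  38  38  38  47  94 170 180 126  64  42  40  38  41  39  42  40  40
228 315   43  37  34  38  35  40  42  40  35  40  39  41  42  82 159 184 182 160 116  66  41  38  40  42  36  42  40
230 315   43  41  41  41  37  39  38  39  40  35  41  38  40  59 123 143 142 121  82  45  37  41  35  38  39  42  40
232 315   40  40  37  38  37  38  38  38  37  40  43  42  42  40  37  41  43  40  43  43  38  36  37  36  45  41  41
234 315   41  38  37  41  39  41  44  40  41  41  39  37  41  39  36  44  40  38  42  40  38  40  38  40  38  38  35
```

Run:
```python
from plant import *;from m import *
n=snapshot("scene");st=get_state();c=st["tool_pos"];Rm=R.from_quat(st["eef_rot"]).as_matrix()
print("tilted tip pred",(c+Rm[:,2]*.2597).round(4))
lat=np.array([.912,.409,0]);lat/=np.linalg.norm(lat)
tip=onz(n,[[330.7,229.8]],c[2]-.2597)[0];rg=onz(n,[[328.0,248.05]],.030)[0]
axis=onz(n,[[330.6,222]],c[2]-.238)[0]
print(tip.round(4),rg.round(4),"lateral move needed (toward +X) mm",((rg-tip)@lat*1e3).round(1),((rg-axis)@lat*1e3).round(1))
```

```text
tilted tip pred [0.5119 0.0209 0.0928]
[0.5067 0.025  0.0928] [0.5143 0.0201 0.03  ] lateral move needed (toward +X) mm 5.0 4.4
```

```bash
python3 go.py .5162 .023 .305 22
```

```text
t 14.95 pos [0.5133 0.0206 0.3525] phi 21.73 F [-0.5  0.6 -1.3] op 24.0 ff 20.0
row [0.0077, -0.002, 0.0949, -0.0063, 0.009, -0.0094]
```

Emit:
{"fn": "play_rows", "kwargs": {"rows": [[[0.002,0,0.02,-0.003,0.005,-0.005],[0.005,-0.001,0.04,-0.006,0.01,-0.009],[0.008,-0.002,0.06,-0.006,0.01,-0.009],[0.008,-0.002,0.08,-0.006,0.01,-0.009],[0.008,-0.002,0.09,-0.006,0.01,-0.009],[0.008,-0.002,0.095,-0.006,0.01,-0.009],[0.008,-0.002,0.095,-0.006,0.01,-0.009],[0.008,-0.002,0.095,-0.006,0.01,-0.009]]]}}

```text
clock: 15.62
tool_pos: [0.5167, 0.0247, 0.3051]
eef_rot: [0.981, 0.192, 0.001, -0.001]
contact_force: [0.9, 0.1, -2.0]
opening: 0.273
finger_force: 20.0
```

```bash
python3 go.py .5162 .023 .2825 22
python3 - <<'E'
from plant import *;from m import *
n=snapshot("scene");st=get_state();c=st["tool_pos"];Rm=R.from_quat(st["eef_rot"]).as_matrix()
p=c+Rm[:,2]*.2597;print("tip pred",p.round(4),proj(n,[p]).round(1))
a=n["pixels"][195:275,285:385]
cv2.imwrite("pics/m8.png",cv2.resize(a,None,fx=6,fy=6,interpolation=cv2.INTER_CUBIC))
E
```

```text
t 15.62 pos [0.5167 0.0247 0.3051] phi 22.12 F [ 0.9  0.1 -2. ] op 24.0 ff 20.0
row [-0.0023, 0.0027, 0.0451, -0.0018, -0.0034, 0.0043]
tip pred [0.5172 0.0252 0.0455] [[326.1 244.2]]
```

View pics/m8.png

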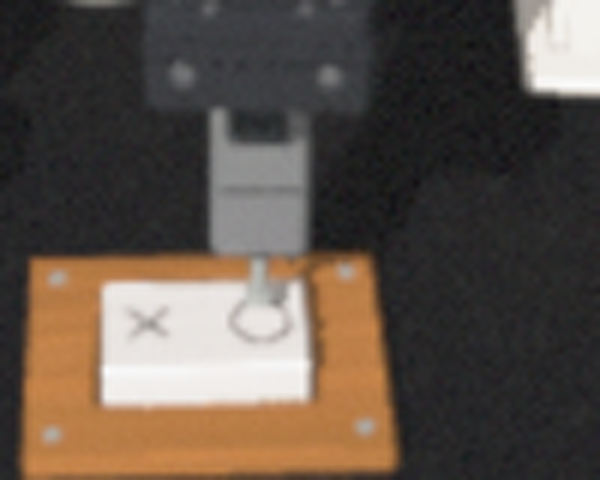

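Crop: the tip is at about (328.3,245) and the ring centre at (328.5,248.2). Laterally they line up; in depth the tip seems a few mm too near the camera. I'll go closer and measure numerically.

Emit:
{"fn": "play_rows", "kwargs": {"rows": [[[0,0.003,0.01,-0.001,-0.003,0.004],[0,0.006,0.018,-0.002,-0.003,0.004],[0,0.006,0.025,-0.002,-0.003,0.004],[0,0.006,0.025,-0.002,-0.003,0.004],[0,0.006,0.025,-0.002,-0.003,0.004]]]}}

```text
clock: 16.08
tool_pos: [0.5177, 0.022, 0.2921]
eef_rot: [0.982, 0.191, -0.0, -0.0]
contact_force: [-0.3, 0.1, -1.0]
opening: 0.271
finger_force: 20.0
```

```bash
cat > look.py <<'E'
from plant import *;from m import *
n=snapshot("scene");st=get_state();c=st["tool_pos"];Rm=R.from_quat(st["eef_rot"]).as_matrix()
print(c.round(4),"z",Rm[:,2].round(3),"F",st["contact_force"].round(1))
p=c+Rm[:,2]*.2597;print("tip pred",p.round(4),proj(n,[p]).round(1))
g=cv2.cvtColor(n["pixels"],cv2.COLOR_BGR2GRAY).astype(int)
print("cols 320..337")
for r in range(236,257): print(r,"".join(f"{v:4d}" for v in g[r,320:338]))
E
python3 look.py
```

```text
[0.5178 0.0221 0.2923] z [-0.  0. -1.] F [-0.3  0.6 -1.6]
tip pred [0.5178 0.0221 0.0326] [[326.3 247.3]]
cols 320..337
236   96 131 142 144 145 144 145 142 145 145 142 142 142 145 141 121  77  43
237  105 134 143 146 144 144 144 142 143 144 142 144 143 143 139 121  90  73
238  124 137 144 146 145 143 144 144 141 144 142 143 145 142 140 121  97  85
239  134 139 143 143 145 144 144 142 144 141 139 142 145 142 138 121  94  84
240  139 133 133 136 135 135 127 134 134 135 139 139 142 141 137 112  91  90
241  154 153 154 156 150 153 143 152 134 127 147 141 142 147 154 118  92  91
242  209 211 209 211 209 209 190 182 165 151 151 147 150 191 200 143  94  89
243  228 227 229 228 229 225 210 196 181 165 153 149 163 214 221 160 100  91
244  231 230 232 231 229 227 211 197 185 155 143 153 199 225 225 168 106  94
245  230 229 229 228 214 192 176 185 181 138 123 155 214 228 228 177 111  95
246  229 230 228 217 183 188 174 184 179 141 124 149 189 221 227 182 116  99
247  231 231 228 198 187 203 195 189 179 162 157 191 190 213 226 188 123  95
248  231 231 227 188 207 219 212 196 188 181 202 221 195 201 222 196 132  95
249  230 229 226 194 192 219 220 212 213 217 222 223 186 191 219 205 141  96
250  230 229 228 218 194 188 206 218 225 225 211 194 177 207 224 212 145 100
251  230 230 230 229 221 200 183 189 201 194 187 203 215 225 228 216 148  99
252  230 229 229 229 229 224 215 214 215 215 215 224 227 228 227 219 152  97
253  229 229 230 230 228 229 228 228 228 229 229 229 230 229 231 223 155  98
254  230 231 231 232 231 232 232 233 233 233 234 233 234 235 233 228 164 104
255  237 238 238 238 239 240 243 244 244 244 244 244 245 245 245 244 196 109
256  242 242 242 242 242 242 242 243 243 243 243 243 243 243 243 241 189 110
```

Foot centre ≈ (328,247.1), about 2.6 mm above the block, so it should land at about row 248, right on the ring centre (328,248.1). Now to press.

Emit:
{"fn": "play_rows", "kwargs": {"rows": [[[0,0,0.003,0,0,0],[0,0,0.006,0,0,0],[0,0,0.009,0,0,0],[0,0,0.012,0,0,0],[0,0,0.015,0,0,0],[0,0,0.018,0,0,0],[0,0,0.02,0,0,0],[0,0,0.021,0,0,0],[0,0,0.021,0,0,0],[0,0,0.021,0,0,0],[0,0,0.021,0,0,0]]]}}

```text
clock: 17.05
tool_pos: [0.5179, 0.0221, 0.2821]
eef_rot: [0.982, 0.191, 0.0, -0.0]
contact_force: [0.1, -0.2, 1.7]
opening: 0.271
finger_force: 20.0
```

```bash
python3 look.py
python3 - <<'E'
from plant import *
import numpy as np
F=[];P=[]
for i in range(12): snapshot("scene");s=get_state();F.append(s["contact_force"]);P.append(s["tool_pos"])
print(np.mean(F,0).round(2),np.std(F,0).round(2),np.mean(P,0).round(4),np.std(P,0).round(4),s["clock"])
E
```

```text
[0.5179 0.022  0.282 ] z [ 0.  0. -1.] F [-0.2  0.9  1.5]
tip pred [0.518  0.0221 0.0223] [[326.2 250.5]]
cols 320..337
236  121 140 146 143 143 145 143 144 143 145 143 143 146 144 137 114  73  42
237  127 141 146 146 144 143 143 144 145 144 146 142 143 142 137 116  88  72
238  138 143 145 142 145 145 142 144 143 143 144 144 144 143 134 115  94  82
239  141 142 144 145 144 146 146 141 141 144 141 142 145 143 136 113  92  87
240  144 142 143 146 145 144 142 143 142 143 144 144 143 143 137 108  90  90
241  144 145 144 144 146 145 145 146 146 143 144 143 143 142 132 110  90  89
242  171 147 141 143 145 144 144 143 144 144 145 144 144 143 133 107  92  88
243  194 163 154 154 154 156 149 145 144 145 147 147 148 150 139 112  94  85
244  221 215 212 214 211 204 166 136 127 121 128 141 170 163 169 136 101  88
245  230 228 228 225 211 189 161 160 152 117 113 149 202 214 216 164 111  92
246  230 231 229 218 185 185 172 181 168 140 141 179 198 220 226 179 115  95
247  231 230 228 199 188 201 184 183 177 170 202 219 197 210 226 187 122  94
248  231 230 227 189 202 206 196 191 187 189 219 227 199 198 223 199 132  93
249  229 229 227 195 192 211 209 200 194 192 220 224 189 192 219 207 141  97
250  229 228 229 219 193 185 199 212 217 214 206 189 177 210 225 213 144  98
251  229 230 230 228 221 200 182 188 199 194 186 202 214 225 227 217 149  96
252  229 229 230 230 229 223 215 213 216 212 215 224 227 228 228 219 151  96
253  229 229 230 230 229 230 229 228 229 229 229 229 231 230 229 222 157  98
254  229 231 231 231 231 231 232 232 233 232 233 232 233 233 234 227 165 100
255  237 238 238 238 239 240 242 243 244 244 244 244 245 245 245 244 196 108
256  242 242 242 242 242 242 243 243 243 243 243 243 243 243 243 242 191 109
[0.23 0.23 1.3 ] [0.55 0.39 0.54] [0.5179 0.022  0.282 ] [0. 0. 0.] 17.7
```

Net push is 1.3 + 1.2 (weight) ≈ 2.5 N, so the probe is half-way in. The foot at about (327.5,248) is inside the ring at (328,248.1). Time to hand in.

```bash
python3 -c "
from plant import *;print(finish_job())"
```

```text
the job is handed in; nothing more can be done
None
```

I handed the job in at about 17.7 s: the block lies seated square in the pocket, and the arm holds the thermometer upright with its tip inside the ring, pressed about half-way (about 2.5 N). The tin, jar and cup were not touched.

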